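# Sweep the ferrules into the parts scoop

## Task

Clear the finished ferrules off the tiles: with your fingertips, sweep all three nickel-silver ferrules across the sill and in over the open front of the blue parts scoop, until each stands wholly inside it. Slide them along standing up, without pinching them, picking them up or knocking them over. Leave the scoop where it is, and do not disturb the saucer, file, blowpipe or sanding block.

Things in the scene. Friction and masses are not known exactly. Their poses are not given: they have to be found in the camera images.
- ferrule1: Nickel-silver ferrule, a plain tube standing on end on the tiles, 38 mm outside diameter, 34 mm bore, 28 mm high, about 55 g (hidden, 38 to 77 g); it slides on the tiles with a push of well under 1 N. All three are alike. Origin: centre of its underside, z up along its axis.
- ferrule1_mid (a point): Middle of ferrule 1: on its axis, 14 mm above its underside (so 14 mm above the tiles, or 16 mm when standing in the scoop).
- ferrule2: Nickel-silver ferrule, a plain tube standing on end on the tiles, 38 mm outside diameter, 34 mm bore, 28 mm high, about 55 g (hidden, 38 to 77 g); it slides on the tiles with a push of well under 1 N. All three are alike. Origin: centre of its underside, z up along its axis.
- ferrule2_mid (a point): Middle of ferrule 2: on its axis, 14 mm above its underside (so 14 mm above the tiles, or 16 mm when standing in the scoop).
- ferrule3: Nickel-silver ferrule, a plain tube standing on end on the tiles, 38 mm outside diameter, 34 mm bore, 28 mm high, about 55 g (hidden, 38 to 77 g); it slides on the tiles with a push of well under 1 N. All three are alike. Origin: centre of its underside, z up along its axis.
- ferrule3_mid (a point): Middle of ferrule 3: on its axis, 14 mm above its underside (so 14 mm above the tiles, or 16 mm when standing in the scoop).
- tray: Parts scoop of dark blue painted 2 mm sheet steel, loose, 0.6 kg: 130 mm deep (its x), 174 mm wide outside (its y), 170 mm between the side walls, open at the front, its own -x side. Origin: centre of the underside; x points from the open front to the back wall. The front faces -y (the robot's right), turned up to 20 degrees either way; the ferrules stand before it.
- tray_mouth (a point): Middle of the scoop's front edge, at tile height (65 mm from the scoop's origin along its -x). From here the floor rises as a wedge from nothing to 2 mm over the first 15 mm, so that things slide in.
- tray_floor (a point): Centre of the scoop's floor inside, 2 mm above the tiles, above the scoop's origin. The back wall, 65 mm behind it, is 28 mm high; the side walls, 85 mm to either side, fall from 28 mm at the back to 12 mm where they end, 15 mm behind the front edge.
- saucer: White ceramic saucer, 110 mm across, 17 mm high, loose. Origin: centre of the underside. It stands either near the robot or beyond the ferrules, where the sanding block may be instead.
- sanding_block: Pale maple sanding block with a brown face underneath, 95 x 60 x 28 mm (x, y, z), loose. Origin: centre of the underside.
- file: Flat steel file with a wooden handle, loose, lying on the tiles to the right (-y) of the ferrules: 250 mm long along its x, 20 mm wide, at most 18 mm high. Origin at tile height, 115 mm from the tip (+x end) and 133 mm from the end of the handle.
- blowpipe: Chrome reed-testing blowpipe, a tube 260 mm long over all and 20 to 25 mm thick along its x, lying loose in a dark wooden rest beyond the ferrules. Origin: middle of its length, on the underside of the tube.
- pipe_rest: Dark wooden rest of the blowpipe, fixed to the sill, board 150 x 50 x 8 mm with notched cheeks up to 26 mm high; with the pipe in it, 34 mm high. Origin: centre of the underside.

How it is judged:
By the outcome, as a careful person would: the job done as asked, in the order asked, and still so for the second after the job is handed in, with the robot touching nothing.
It also fails if it takes over 72 s, if anything falls off the work surface, if the arm or the gripper's body presses on something with over 40 N, if the wrist force passes 120 N, or if a joint passes its speed limit or range.

## Robot

A 7-joint arm with a two-finger parallel gripper is mounted at the origin on the work surface. World frame = base frame: x ahead of the robot, y to its left, z up, the work surface at z = 0. Lengths are in m, angles in rad, forces in N, time in s.
With the tool pointing down it reaches from about 0.425 to 0.825 m from the base axis. Payload 3.6 kg.
Tool frame: the origin (TCP) lies on the front face of the gripper's body, between the roots of the fingers; the fingertips stand 73 mm ahead of it and the grasp point (between the pads) lies 54 mm ahead of it; z points along the fingers, x is the direction in which the jaws open and shut, and the axes are right-handed (so a half turn about z gives the same grasp; the last joint's range is limited). The gripper opens to 85 mm and grips with 20 to 120 N. Pads are 22 mm wide; open, the fingers measure 114 mm over their backs; the gripper's body (76 mm by 85 mm) begins 54 mm behind the grasp point. The pads swing forward as they close: fully open they stand 13 mm farther back than shut.
Start: joints at [1.171, 0.615, -0.013, 1.423, 0.008, 1.103, -0.04], TCP at [0.237, -0.605, 0.304] pointing down, gripper open.
Joint ranges: [-3.12, 3.12], [-0.3, 2.06], [-1.34, 1.32], [0.26, 2.42], [-1.36, 4.5], [0.01, 1.98], [-2.84, 2.84]. Speed limits (rad/s): [2.79, 2.79, 3.14, 3.14, 3.14, 3.14, 3.14].

## Interface

Orientations are given as [roll, pitch, yaw] about the fixed x, y, z axes, in that order (R = Rz(yaw) Ry(pitch) Rx(roll)).
In Python, from plant import r gives the robot as it stands. The module is installed in compiled form; this text tells all that it offers.
- The arm moves only by the tool servo_tool, never from a script. Its argument "motion" is a list of rows, each an object with "fingers": the opening, from -1 (shut) to 1 (fully open), so that 0 is half open; "slide": the shift along the world's x, y, z normalised to -1 to 1, where 1 is 600 mm, a list of three; "rot": the turn, a rotation vector about the world's x, y, z normalised to -1 to 1, where 1 is pi rad, a list of three. A call has 1 to 12 rows; each row is the pose to reach, as a shift and turn from the pose commanded when the call began, turning the shorter way round; what a row does not reach only later rows make up. A row lasts 1/8 s, in which the tool goes at most 62.5 mm and 10.7 degrees, less where a joint would pass 70% of its speed; a pose out of reach is approached as far as the arm can. A call with a number of a shift or a turn outside -1 to 1 is refused whole. A call with a gripper value outside its range is refused whole. The fingers move at their own pace and stop on an object; "squeeze" is the grip in N (left out, the last holds). Time passes only in rows, so rows that repeat a pose let the fingers close. It gives the time, the measured TCP pose, the force and the opening at its end, in the units of the state.
- r.get_obs(): the state, without advancing time (a new reading comes with each control period).
- r.snapshot(name): name is "scene" or "top" or "wrist"; returns a dict with "frame" (384x512x3 uint8, red, green, blue), "camera_matrix" (3x3 intrinsics, pixels), "world_to_cam" (4x4, takes a point from world to camera coordinates). Camera axes: x right, y up, looking along -z (the intrinsics and any distortion apply to the point x, -y, -z); pixel columns grow to the right and rows downward; lengths in m; the calibration is good to about 2 mm. A picture is of the moment at which its call begins. There is no depth.
- r.hand_in(): hands the job in, once; it reports no verdict.
The state is a dict: "t": time; "joints": joint angles; "joint_velocities": joint speeds; "effort": joint torques, N m; "tool_pos": TCP position; "orientation": TCP orientation; "wrist_force": force on the tool from outside, world axes, zero at the start; "wrist_torque": the same for the moment, N m; "width": finger opening in m.
Only numpy, scipy, OpenCV 4.12 (cv2) and the standard library are available. Lean on these libraries where they do the work, as an engineer would, in place of code of your own. Each camera call takes 0.05 s, during which the arm holds its last target.

## Working session

There is one attempt and no reset: what is moved stays moved. The work goes in short steps, Python scripts to look and compute and a tool call to move; the robot and the scene stay as the last step left them, time stands still between calls to the robot, and variables do not carry over. Pictures are saved under pics/ and viewed, and the job is handed in when it is done.

Besides the shell and the picture viewer there is one more tool, called after "Request:" as name(argument=value, ...), one argument or row to a line, values as JSON. servo_tool: Moves the arm, as the interface text tells. Its arguments: {"type":"object","properties":{"motion":{"type":"array","items":{"type":"object","properties":{"fingers":{"type":"number"},"slide":{"type":"array","items":{"type":"number"}},"rot":{"type":"array","items":{"type":"number"}}}}},"squeeze":{"type":"number"}},"required":["motion"]}

```bash
mkdir -p pics; cat > h.py <<'E'
import numpy as np, cv2
from plant import r
def shot(n,f):
    s=r.snapshot(n); cv2.imwrite('pics/'+f,s['frame'][:,:,::-1]); 
    np.savez('pics/'+f+'.npz',K=s['camera_matrix'],T=s['world_to_cam']); return s
def cal(f):
    d=np.load('pics/'+f+'.npz'); return d['K'],d['T']
def pix2w(f,u,v,z):
    K,T=cal(f); p=np.linalg.inv(K)@[u,v,1]; d=np.array([p[0],-p[1],-p[2]])
    R=T[:3,:3];c=-R.T@T[:3,3]; d=R.T@d; return c+d*(z-c[2])/d[2]
def w2pix(f,P):
    K,T=cal(f); q=T[:3,:3]@np.array(P)+T[:3,3]; q=K@[q[0],-q[1],-q[2]]; return q[:2]/q[2]
E
python3 - <<'E'
from h import *
for n in('scene','top','wrist'):
    s=shot(n,n+'0.png'); 
    K,T=cal(n+'0.png'); print(n,K.round(1).tolist(),(-T[:3,:3].T@T[:3,3]).round(3))
print(r.get_obs())
E
```

```text
scene [[369.2, 0.0, 257.4], [0.0, 369.2, 192.5], [0.0, 0.0, 1.0]] [1.131 0.132 0.52 ]
top [[432.6, 0.0, 260.3], [0.0, 432.6, 180.6], [0.0, 0.0, 1.0]] [ 0.463 -0.055  1.119]
wrist [[271.3, 0.0, 253.4], [0.0, 271.3, 191.2], [0.0, 0.0, 1.0]] [ 0.309 -0.576  0.372]
{'t': 0.15, 'joints': array([ 1.17047553,  0.61571756, -0.01262107,  1.42452193,  0.00808237,
        1.10341146, -0.04040625]), 'joint_velocities': array([-5.43872826e-05, -2.52142578e-03,  5.14695990e-04, -5.58252259e-03,
       -5.89122598e-04,  3.44134581e-05,  4.88161183e-04]), 'effort': array([ 6.49492449e-04, -4.69659162e+01,  2.59387800e-01, -1.71249998e+01,
        9.99119278e-03,  7.08135136e-03,  1.92940576e-05]), 'tool_pos': array([ 0.23722438, -0.60469398,  0.30299374]), 'orientation': array([ 3.14159241e+00,  2.00890545e-03, -1.19692210e+00]), 'wrist_force': array([ 0.60998039, -0.26986413, -0.19727888]), 'wrist_torque': array([-0.02986994, -0.0032497 , -0.03698781]), 'width': 0.08510209915714227}
```

View pics/top0.png

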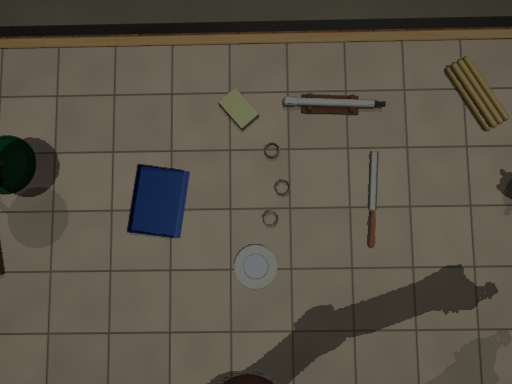

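View pics/scene0.png

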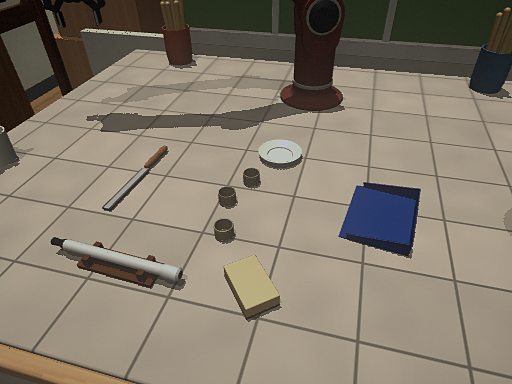

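View pics/wrist0.png

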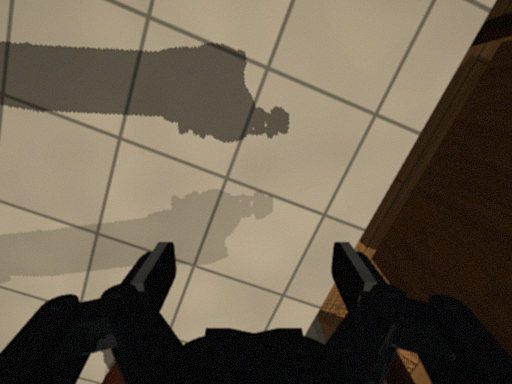

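```bash
python3 - <<'E'
from h import *
im=cv2.imread('pics/top0.png')
c=im[80:300,120:400]; cv2.imwrite('pics/top0c.png',cv2.resize(c,None,fx=2.85,fy=2.7,interpolation=cv2.INTER_CUBIC))
c=im[135:235,120:300]; cv2.imwrite('pics/top0d.png',cv2.resize(c,None,fx=4.4,fy=4.4,interpolation=cv2.INTER_CUBIC))
im=cv2.imread('pics/scene0.png')
c=im[140:300,200:430]; cv2.imwrite('pics/sc0d.png',cv2.resize(c,None,fx=3.4,fy=3.4,interpolation=cv2.INTER_CUBIC))
E
```

```text
(no output)
```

View pics/top0d.png

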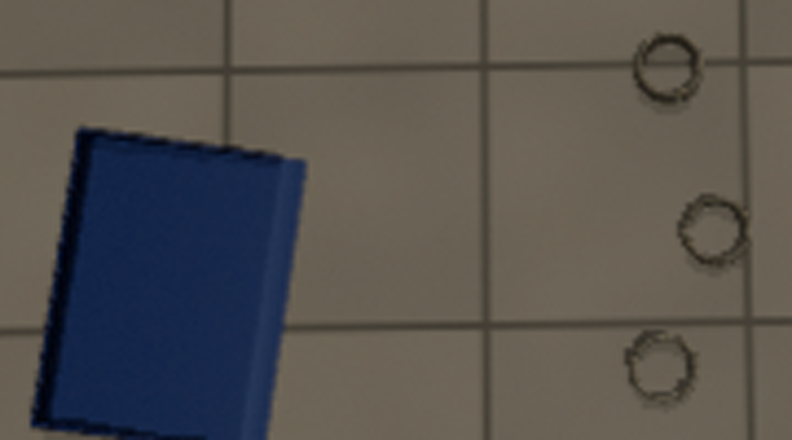

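View pics/sc0d.png

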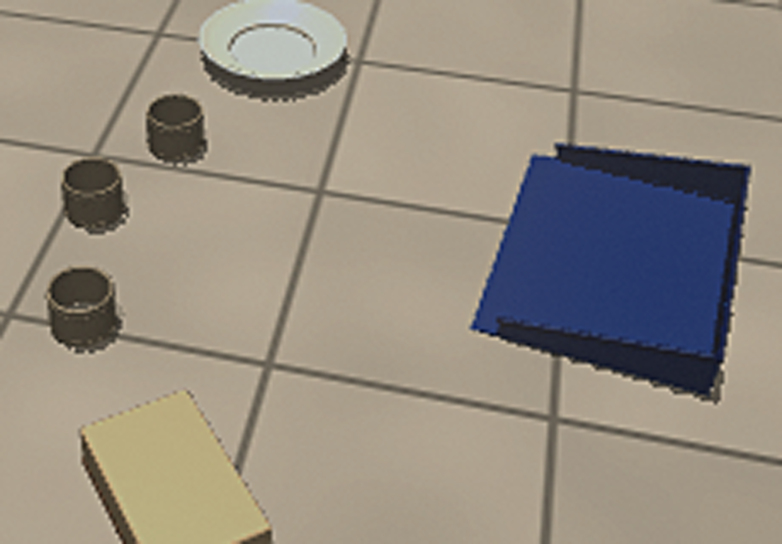

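View pics/top0c.png

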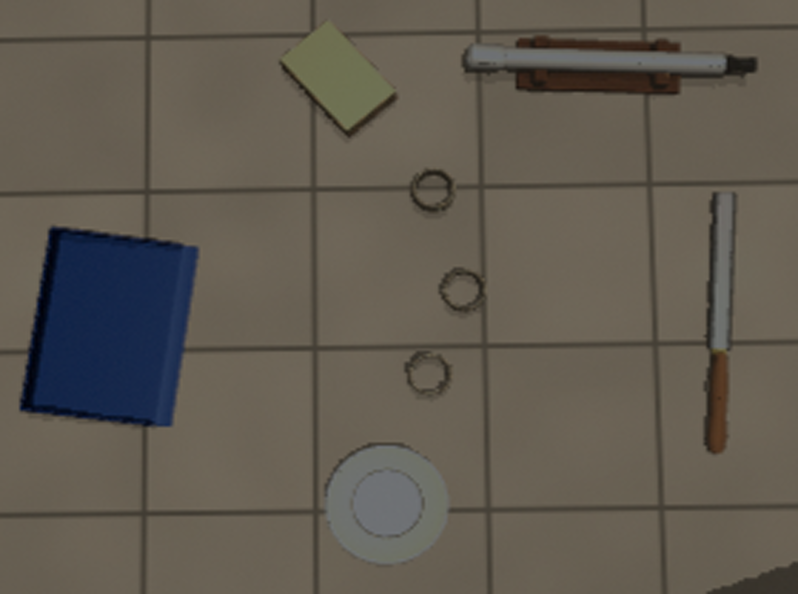

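```bash
python3 - <<'E'
from h import *
f='top0.png'
D=lambda u,v:(u/4.4+120-.4,v/4.4+135-.4)
C=lambda u,v:(u/2.85+120-.4,v/2.7+80-.4)
def p(n,uv,z): print(n,pix2w(f,*uv,z).round(4))
for n,q in(('a',(667,70)),('b',(712,231)),('c',(660,367))): 
  p(n,D(*q),.028)
  w=pix2w(f,*D(*q),.028); w[2]=.028; u=w2pix('scene0.png',w); print('  in sc0d',(u-[200,140])*3.4)
p('mouthR',D(305,160),0);p('mouthL',C(172,425),0);p('backfar',D(82,128),.028);p('backnear',D(35,427),.028)
for q in((328,22),(280,62),(348,135),(396,95)): p('block',C(*q),.028)
for q in((465,58),(757,65)): p('pipe',C(*q),.025)
for q in((516,38),(680,94)): p('rest',C(*q),.01)
for q in((711,192),(735,192),(716,452),(704,450)): p('file',C(*q),.01)
for q in((387,504),(326,504),(387,443)): p('saucer',C(*q),.014)
for q in((473,330),(533,155)): p('scene mouth',) if 0 else print(pix2w('scene0.png',q[0]/3.4+200,q[1]/3.4+140,0).round(4))
E
```

```text
a [ 0.6553 -0.0678  0.028 ]
  in sc0d [ 83.97781492 277.94751702]
b [ 0.5611 -0.0923  0.028 ]
  in sc0d [ 95.81859757 169.28148601]
c [ 0.4835 -0.0613  0.028 ]
  in sc0d [177.2264215  105.13747664]
mouthR [0.6091 0.1477 0.    ]
mouthL [0.4381 0.1699 0.    ]
backfar [0.626  0.2728 0.028 ]
backnear [0.4536 0.2967 0.028 ]
block [0.8218 0.0246 0.028 ]
block [0.783  0.0685 0.028 ]
block [0.7108 0.0072 0.028 ]
block [ 0.749  -0.0365  0.028 ]
pipe [ 0.7851 -0.0997  0.025 ]
pipe [ 0.7739 -0.3636  0.025 ]
rest [ 0.8087 -0.1476  0.01  ]
rest [ 0.7506 -0.2964  0.01  ]
file [ 0.6542 -0.3211  0.01  ]
file [ 0.6539 -0.3428  0.01  ]
file [ 0.4078 -0.3162  0.01  ]
file [ 0.4098 -0.3056  0.01  ]
saucer [ 0.3632 -0.024   0.014 ]
saucer [0.3637 0.03   0.014 ]
saucer [ 0.4195 -0.0246  0.014 ]
[0.614  0.1486 0.    ]
[0.4436 0.172  0.    ]
```

Request:
servo_tool(
  motion=[
    {"fingers": -0.435, "slide": [0.1, 0.15, -0.03], "rot": [0, 0, 0.05]},
    {"fingers": -0.435, "slide": [0.2, 0.3, -0.06], "rot": [0, 0, 0.1]},
    {"fingers": -0.435, "slide": [0.27, 0.4, -0.09], "rot": [0, 0, 0.15]},
    {"fingers": -0.435, "slide": [0.33, 0.5, -0.12], "rot": [0, 0, 0.2]},
    {"fingers": -0.435, "slide": [0.37, 0.6, -0.15], "rot": [0, 0, 0.25]},
    {"fingers": -0.435, "slide": [0.4, 0.68, -0.18], "rot": [0, 0, 0.3]},
    {"fingers": -0.435, "slide": [0.413, 0.74, -0.2], "rot": [0, 0, 0.345]},
    {"fingers": -0.435, "slide": [0.413, 0.78, -0.2], "rot": [0, 0, 0.381]},
    {"fingers": -0.435, "slide": [0.413, 0.78, -0.2], "rot": [0, 0, 0.381]},
    {"fingers": -0.435, "slide": [0.413, 0.78, -0.2], "rot": [0, 0, 0.381]},
  ],
  squeeze=20,
)

```text
t: 1.4
tool_pos: [0.4861, -0.1319, 0.1833]
orientation: [-3.138, 0.001, 0.009]
wrist_force: [-0.3, -0.5, -0.2]
width: 0.0241
```

```bash
python3 - <<'E'
from h import *
s=shot('wrist','w1.png'); shot('scene','s1.png')
o=r.get_obs(); print({k:o[k] for k in('t','tool_pos','orientation','wrist_force','width')})
for P in((.657,-.068,.028),(.563,-.092,.028),(.485,-.061,.028)):
  print(w2pix('w1.png',P))
E
```

```text
{'t': 1.5, 'tool_pos': array([ 0.48508459, -0.13708643,  0.18369569]), 'orientation': array([3.14115364e+00, 8.41299311e-04, 8.96967582e-04]), 'wrist_force': array([ 0.65425979, -0.26014466,  0.47210178]), 'width': 0.024195866775176565}
[468.28983076 125.85919278]
[348.58163116 154.15233589]
[255.51746704 114.49897299]
```

View pics/w1.png

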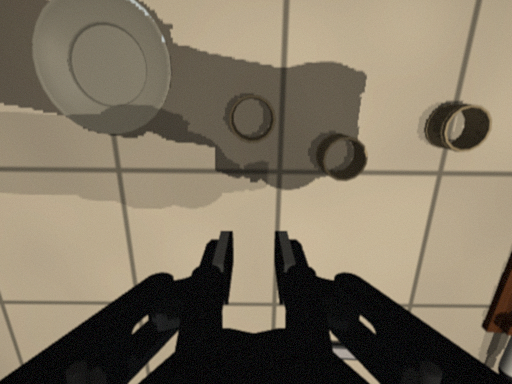

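View pics/s1.png

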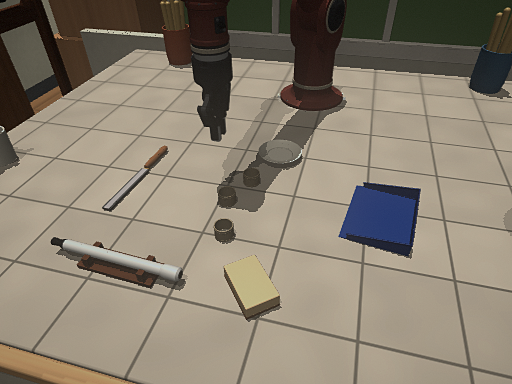

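Request:
servo_tool(
  motion=[
    {"fingers": -0.435, "slide": [-0.002, 0, -0.08], "rot": [0, 0, 0]},
    {"fingers": -0.435, "slide": [-0.002, 0, -0.14], "rot": [0, 0, 0]},
    {"fingers": -0.435, "slide": [-0.002, 0, -0.168], "rot": [0, 0, 0]},
    {"fingers": -0.435, "slide": [-0.002, 0, -0.168], "rot": [0, 0, 0]},
    {"fingers": -0.435, "slide": [-0.002, 0, -0.168], "rot": [0, 0, 0]},
  ],
)

```text
t: 2.12
tool_pos: [0.4843, -0.1384, 0.0838]
orientation: [3.141, -0.001, -0.002]
wrist_force: [-0.1, -0.9, 0.6]
width: 0.0239
```

```bash
python3 - <<'E'
from h import *
s=shot('wrist','w2.png'); s=shot('scene','s2.png')
cv2.imwrite('pics/s2c.png',cv2.resize(s['frame'][120:220,170:300,::-1],None,fx=5,fy=5))
o=r.get_obs(); print({k:o[k] for k in('t','tool_pos','orientation','wrist_force','width')})
E
```

```text
{'t': 2.225, 'tool_pos': array([ 0.48448979, -0.13788624,  0.08416236]), 'orientation': array([ 3.14082161e+00, -2.12664316e-03, -1.26896589e-03]), 'wrist_force': array([0.53481888, 0.29585916, 0.42600647]), 'width': 0.02425024869451805}
```

View pics/w2.png

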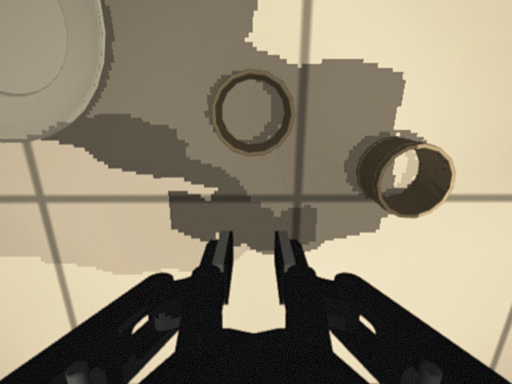

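View pics/s2c.png

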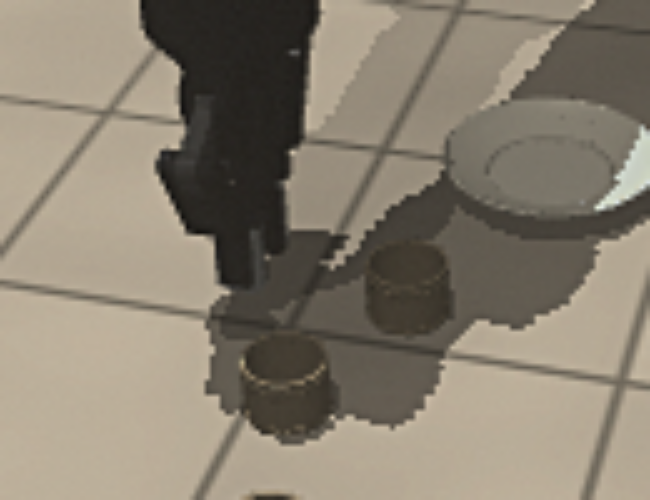

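```bash
python3 - <<'E'
from h import *
for z in(0,.01,.02): print((w2pix('s2.png',(.497,-.138,z))-[170,120])*5,(w2pix('s2.png',(.511,-.138,z))-[170,120])*5)
E
```

```text
[245.34393177 296.42594234] [235.07988599 314.40508561]
[243.62902557 279.19062599] [233.26623084 297.09220638]
[241.8883397 261.6962164] [231.42497151 279.5158217 ]
```

Request:
servo_tool(
  motion=[
    {"fingers": -0.435, "slide": [0, 0.02, -0.007], "rot": [0, 0, 0]},
    {"fingers": -0.435, "slide": [0, 0.04, -0.007], "rot": [0, 0, 0]},
    {"fingers": -0.435, "slide": [0, 0.055, -0.007], "rot": [0, 0, 0]},
    {"fingers": -0.435, "slide": [0, 0.067, -0.007], "rot": [0, 0, 0]},
    {"fingers": -0.435, "slide": [0, 0.079, -0.007], "rot": [0, 0, 0]},
    {"fingers": -0.435, "slide": [0, 0.091, -0.007], "rot": [0, 0, 0]},
    {"fingers": -0.435, "slide": [0, 0.108, -0.007], "rot": [0, 0, 0]},
    {"fingers": -0.435, "slide": [0, 0.125, -0.007], "rot": [0, 0, 0]},
    {"fingers": -0.435, "slide": [0, 0.14, -0.007], "rot": [0, 0, 0]},
    {"fingers": -0.435, "slide": [0, 0.15, -0.007], "rot": [0, 0, 0]},
  ],
)

```text
t: 3.48
tool_pos: [0.484, -0.0462, 0.0789]
orientation: [-3.141, 0.0, 0.001]
wrist_force: [-0.1, -1.1, 0.2]
width: 0.024
```

```bash
python3 - <<'E'
from h import *
s=shot('wrist','w3.png')
o=r.get_obs(); print({k:o[k] for k in('t','tool_pos','orientation','wrist_force','width')})
E
```

```text
{'t': 3.525, 'tool_pos': array([ 0.48402371, -0.04538921,  0.07893631]), 'orientation': array([-3.14060845e+00, -1.01630714e-04,  1.90381006e-03]), 'wrist_force': array([-0.28575582, -0.22275641,  0.48870924]), 'width': 0.023831361841353465}
```

View pics/w3.png

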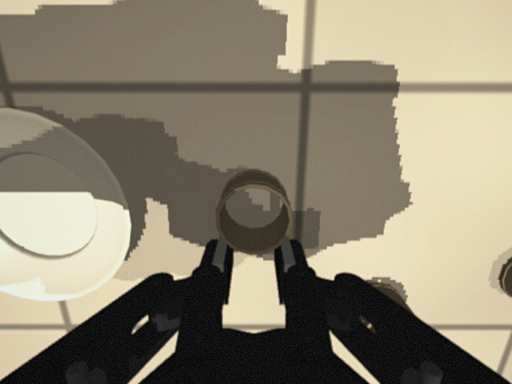

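```bash
python3 - <<'E'
from h import *
print(pix2w('w3.png',254,217,.028),pix2w('w3.png',254,217,.028)[:2]-[.484,-.0454])
E
```

```text
[ 0.48214628 -0.01923004  0.028     ] [-0.00185372  0.02616996]
```

Request:
servo_tool(
  motion=[
    {"fingers": -0.435, "slide": [0, 0.015, 0], "rot": [0, 0, 0]},
    {"fingers": -0.435, "slide": [0, 0.035, 0], "rot": [0, 0, 0]},
    {"fingers": -0.435, "slide": [0, 0.06, 0], "rot": [0, 0, 0]},
    {"fingers": -0.435, "slide": [0, 0.085, 0], "rot": [0, 0, 0]},
    {"fingers": -0.435, "slide": [0, 0.11, 0], "rot": [0, 0, 0]},
    {"fingers": -0.435, "slide": [0, 0.135, 0], "rot": [0, 0, 0]},
    {"fingers": -0.435, "slide": [0, 0.16, 0], "rot": [0, 0, 0]},
    {"fingers": -0.435, "slide": [0, 0.185, 0], "rot": [0, 0, 0]},
    {"fingers": -0.435, "slide": [0, 0.21, 0], "rot": [0, 0, 0]},
    {"fingers": -0.435, "slide": [0, 0.23, 0], "rot": [0, 0, 0]},
    {"fingers": -0.435, "slide": [0, 0.245, 0], "rot": [0, 0, 0]},
    {"fingers": -0.435, "slide": [0, 0.255, 0], "rot": [0, 0, 0]},
  ],
)

```text
t: 5.03
tool_pos: [0.4839, 0.1064, 0.0789]
orientation: [3.141, 0.0, 0.0]
wrist_force: [-0.0, -0.6, 0.3]
width: 0.024
```

Request:
servo_tool(
  motion=[
    {"fingers": -0.435, "slide": [0, 0.012, 0], "rot": [0, 0, 0]},
    {"fingers": -0.435, "slide": [0, 0.026, 0], "rot": [0, 0, 0]},
    {"fingers": -0.435, "slide": [0, 0.042, 0], "rot": [0, 0, 0]},
    {"fingers": -0.435, "slide": [0, 0.058, 0], "rot": [0, 0, 0]},
    {"fingers": -0.435, "slide": [0, 0.074, 0], "rot": [0, 0, 0]},
    {"fingers": -0.435, "slide": [0, 0.09, 0], "rot": [0, 0, 0]},
    {"fingers": -0.435, "slide": [0, 0.106, 0], "rot": [0, 0, 0]},
    {"fingers": -0.435, "slide": [0, 0.122, 0], "rot": [0, 0, 0]},
    {"fingers": -0.435, "slide": [0, 0.136, 0], "rot": [0, 0, 0]},
    {"fingers": -0.435, "slide": [0, 0.148, 0], "rot": [0, 0, 0]},
    {"fingers": -0.435, "slide": [0, 0.156, 0], "rot": [0, 0, 0]},
    {"fingers": -0.435, "slide": [0, 0.16, 0], "rot": [0, 0, 0]},
  ],
)

```text
t: 6.52
tool_pos: [0.4839, 0.2021, 0.0789]
orientation: [3.141, 0.0, 0.0]
wrist_force: [0.2, -1.9, 1.9]
width: 0.0241
```

```bash
python3 - <<'E'
from h import *
s=shot('wrist','w4.png'); s=shot('scene','s4.png')
o=r.get_obs(); print({k:o[k] for k in('t','tool_pos','orientation','wrist_force','width')})
E
```

```text
{'t': 6.625, 'tool_pos': array([0.48390274, 0.20231697, 0.0788536 ]), 'orientation': array([-3.14106823e+00, -1.56482059e-05,  2.58031640e-04]), 'wrist_force': array([-0.94156704, -0.31114889,  0.06620729]), 'width': 0.02389307823679071}
```

View pics/w4.png

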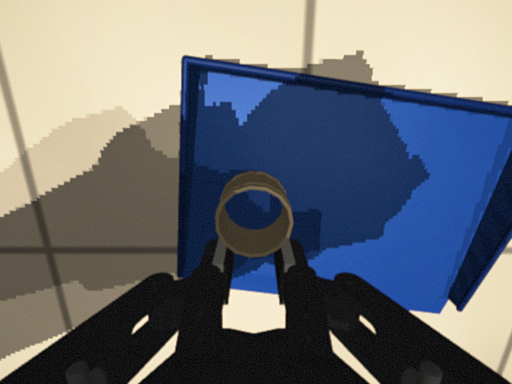

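View pics/s4.png

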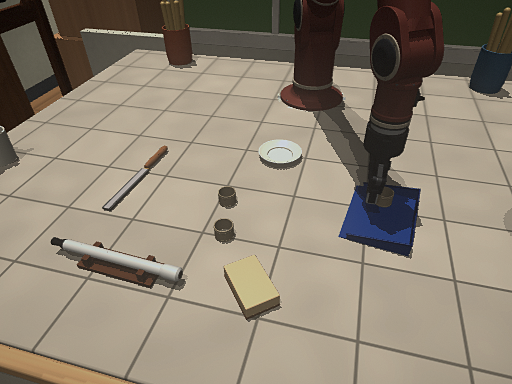

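Request:
servo_tool(
  motion=[
    {"fingers": -0.435, "slide": [0, 0.01, 0], "rot": [0, 0, 0]},
    {"fingers": -0.435, "slide": [0, 0.02, 0], "rot": [0, 0, 0]},
    {"fingers": -0.435, "slide": [0, 0.025, 0], "rot": [0, 0, 0]},
    {"fingers": -0.435, "slide": [0, 0.025, 0], "rot": [0, 0, 0]},
    {"fingers": -0.435, "slide": [0, 0.01, 0], "rot": [0, 0, 0]},
    {"fingers": -0.435, "slide": [0, -0.04, 0], "rot": [0, 0, 0]},
    {"fingers": -0.435, "slide": [0, -0.11, 0.02], "rot": [0, 0, 0]},
    {"fingers": -0.435, "slide": [0, -0.19, 0.1], "rot": [0, 0, 0]},
    {"fingers": -0.435, "slide": [0.03, -0.27, 0.15], "rot": [0, 0, 0]},
    {"fingers": -0.435, "slide": [0.08, -0.36, 0.17], "rot": [0, 0, 0]},
    {"fingers": -0.435, "slide": [0.12, -0.45, 0.17], "rot": [0, 0, 0]},
    {"fingers": -0.435, "slide": [0.133, -0.54, 0.17], "rot": [0, 0, 0]},
  ],
)

```text
t: 8.12
tool_pos: [0.5646, -0.1254, 0.1813]
orientation: [3.141, -0.002, -0.002]
wrist_force: [0.1, 0.5, 0.2]
width: 0.024
```

```bash
python3 - <<'E'
from h import *
s=shot('top','t5.png'); 
o=r.get_obs(); print({k:o[k] for k in('t','tool_pos','orientation','wrist_force','width')})
im=cv2.imread('pics/t5.png'); c=im[135:255,120:300]; cv2.imwrite('pics/t5d.png',cv2.resize(c,None,fx=4.4,fy=4.4,interpolation=cv2.INTER_CUBIC))
E
```

```text
{'t': 8.175, 'tool_pos': array([ 0.56376138, -0.13672003,  0.18070744]), 'orientation': array([ 3.13157694e+00, -1.28718831e-03, -1.48712443e-02]), 'wrist_force': array([ 0.09522128, -7.56361564, -0.58878382]), 'width': 0.024209228404082322}
```

View pics/t5d.png

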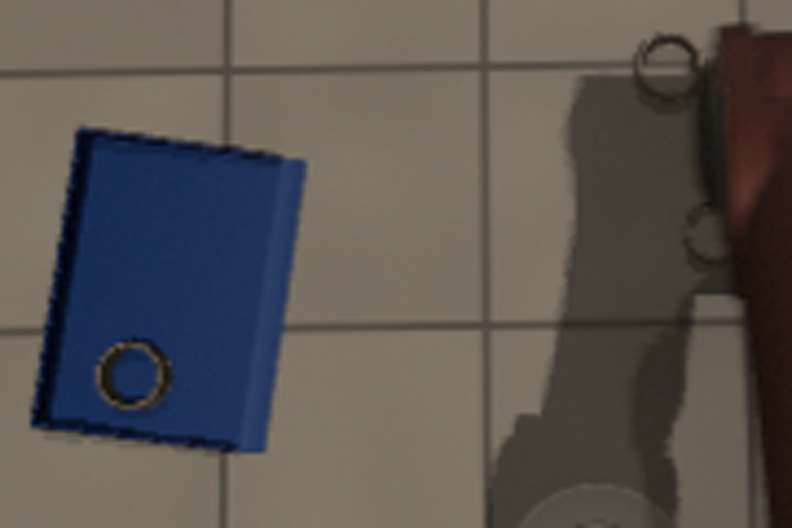

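Request:
servo_tool(
  motion=[
    {"fingers": -0.435, "slide": [-0.003, -0.045, 0], "rot": [0, 0, 0]},
    {"fingers": -0.435, "slide": [-0.003, -0.045, 0], "rot": [0, 0, 0]},
    {"fingers": -0.435, "slide": [-0.003, -0.045, -0.06], "rot": [0, 0, 0]},
    {"fingers": -0.435, "slide": [-0.003, -0.045, -0.12], "rot": [0, 0, 0]},
    {"fingers": -0.435, "slide": [-0.003, -0.045, -0.16], "rot": [0, 0, 0]},
    {"fingers": -0.435, "slide": [-0.003, -0.045, -0.17], "rot": [0, 0, 0]},
    {"fingers": -0.435, "slide": [-0.003, -0.045, -0.17], "rot": [0, 0, 0]},
  ],
)

```text
t: 9.05
tool_pos: [0.5621, -0.1481, 0.0792]
orientation: [-3.141, -0.0, 0.001]
wrist_force: [-0.3, -0.6, 0.9]
width: 0.0241
```

```bash
python3 - <<'E'
from h import *
s=shot('wrist','w6.png')
o=r.get_obs(); print({k:o[k] for k in('t','tool_pos','orientation','wrist_force','width')})
E
```

```text
{'t': 9.1, 'tool_pos': array([ 0.56254593, -0.14842739,  0.07976995]), 'orientation': array([-3.14145364e+00, -1.43202956e-03,  7.75094458e-04]), 'wrist_force': array([-1.28116641,  0.50766063, -0.2887666 ]), 'width': 0.024403005502910375}
```

View pics/w6.png

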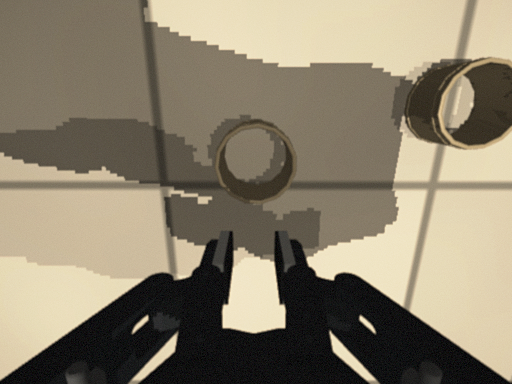

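Request:
servo_tool(
  motion=[
    {"fingers": -0.435, "slide": [0, 0.015, 0], "rot": [0, 0, 0]},
    {"fingers": -0.435, "slide": [0, 0.03, 0], "rot": [0, 0, 0]},
    {"fingers": -0.435, "slide": [0, 0.042, 0], "rot": [0, 0, 0]},
    {"fingers": -0.435, "slide": [0, 0.054, 0], "rot": [0, 0, 0]},
    {"fingers": -0.435, "slide": [0, 0.068, 0], "rot": [0, 0, 0]},
    {"fingers": -0.435, "slide": [-0.001, 0.085, 0], "rot": [0, 0, 0]},
    {"fingers": -0.435, "slide": [-0.002, 0.105, 0], "rot": [0, 0, 0]},
    {"fingers": -0.435, "slide": [-0.004, 0.13, 0], "rot": [0, 0, 0]},
    {"fingers": -0.435, "slide": [-0.006, 0.155, 0], "rot": [0, 0, 0]},
    {"fingers": -0.435, "slide": [-0.008, 0.18, 0], "rot": [0, 0, 0]},
    {"fingers": -0.435, "slide": [-0.01, 0.2, 0], "rot": [0, 0, 0]},
    {"fingers": -0.435, "slide": [-0.011, 0.215, 0], "rot": [0, 0, 0]},
  ],
)

```text
t: 10.6
tool_pos: [0.5552, -0.0191, 0.0789]
orientation: [-3.142, 0.0, 0.001]
wrist_force: [-0.0, -1.4, 1.1]
width: 0.0241
```

Request:
servo_tool(
  motion=[
    {"fingers": -0.435, "slide": [-0.001, 0.016, 0], "rot": [0, 0, 0]},
    {"fingers": -0.435, "slide": [-0.003, 0.036, 0], "rot": [0, 0, 0]},
    {"fingers": -0.435, "slide": [-0.005, 0.058, 0], "rot": [0, 0, 0]},
    {"fingers": -0.435, "slide": [-0.007, 0.08, 0], "rot": [0, 0, 0]},
    {"fingers": -0.435, "slide": [-0.009, 0.102, 0], "rot": [0, 0, 0]},
    {"fingers": -0.435, "slide": [-0.011, 0.124, 0], "rot": [0, 0, 0]},
    {"fingers": -0.435, "slide": [-0.013, 0.146, 0], "rot": [0, 0, 0]},
    {"fingers": -0.435, "slide": [-0.015, 0.168, 0], "rot": [0, 0, 0]},
    {"fingers": -0.435, "slide": [-0.017, 0.19, 0], "rot": [0, 0, 0]},
    {"fingers": -0.435, "slide": [-0.019, 0.21, 0], "rot": [0, 0, 0]},
    {"fingers": -0.435, "slide": [-0.02, 0.225, 0], "rot": [0, 0, 0]},
    {"fingers": -0.435, "slide": [-0.021, 0.235, 0], "rot": [0, 0, 0]},
  ],
)

```text
t: 12.1
tool_pos: [0.5427, 0.1213, 0.0789]
orientation: [3.141, 0.0, 0.0]
wrist_force: [-0.6, -1.8, 1.8]
width: 0.0242
```

```bash
python3 - <<'E'
from h import *
s=shot('wrist','w7.png')
o=r.get_obs(); print({k:o[k] for k in('t','tool_pos','orientation','wrist_force','width')})
E
```

```text
{'t': 12.15, 'tool_pos': array([0.54259757, 0.12223228, 0.07890225]), 'orientation': array([-3.14088853e+00,  7.01984348e-05,  1.07600549e-03]), 'wrist_force': array([ 0.08581597, -0.91871868,  0.55473307]), 'width': 0.023939781179849504}
```

View pics/w7.png

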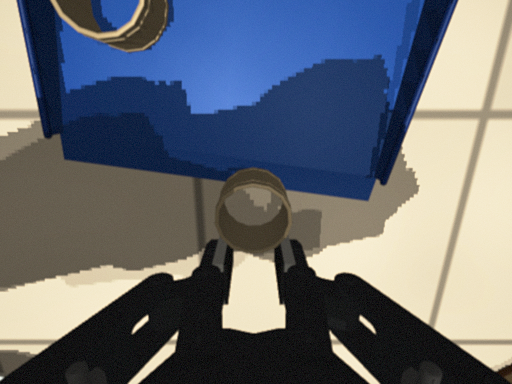

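Request:
servo_tool(
  motion=[
    {"fingers": -0.435, "slide": [0, 0.016, 0], "rot": [0, 0, 0]},
    {"fingers": -0.435, "slide": [-0.001, 0.034, 0], "rot": [0, 0, 0]},
    {"fingers": -0.435, "slide": [-0.002, 0.053, 0], "rot": [0, 0, 0]},
    {"fingers": -0.435, "slide": [-0.003, 0.072, 0], "rot": [0, 0, 0]},
    {"fingers": -0.435, "slide": [-0.004, 0.091, 0], "rot": [0, 0, 0]},
    {"fingers": -0.435, "slide": [-0.004, 0.11, 0], "rot": [0, 0, 0]},
    {"fingers": -0.435, "slide": [-0.004, 0.128, 0], "rot": [0, 0, 0]},
    {"fingers": -0.435, "slide": [-0.004, 0.142, 0], "rot": [0, 0, 0]},
    {"fingers": -0.435, "slide": [-0.004, 0.15, 0], "rot": [0, 0, 0]},
    {"fingers": -0.435, "slide": [-0.004, 0.153, 0], "rot": [0, 0, 0]},
    {"fingers": -0.435, "slide": [-0.004, 0.14, 0], "rot": [0, 0, 0]},
    {"fingers": -0.435, "slide": [-0.004, 0.09, 0], "rot": [0, 0, 0]},
  ],
)

```text
t: 13.65
tool_pos: [0.5402, 0.1765, 0.0789]
orientation: [-3.139, -0.001, 0.003]
wrist_force: [0.5, 0.0, 0.4]
width: 0.0242
```

Request:
servo_tool(
  motion=[
    {"fingers": -0.435, "slide": [0, -0.07, 0.05], "rot": [0, 0, 0]},
    {"fingers": -0.435, "slide": [0.03, -0.14, 0.12], "rot": [0, 0, 0.04]},
    {"fingers": -0.435, "slide": [0.08, -0.22, 0.16], "rot": [0, 0, 0.08]},
    {"fingers": -0.435, "slide": [0.13, -0.3, 0.17], "rot": [0, 0, 0.12]},
    {"fingers": -0.435, "slide": [0.18, -0.38, 0.17], "rot": [0, 0, 0.1506]},
    {"fingers": -0.435, "slide": [0.22, -0.45, 0.17], "rot": [0, 0, 0.1506]},
    {"fingers": -0.435, "slide": [0.234, -0.489, 0.17], "rot": [0, 0, 0.1506]},
    {"fingers": -0.435, "slide": [0.234, -0.489, 0.17], "rot": [0, 0, 0.1506]},
    {"fingers": -0.435, "slide": [0.234, -0.489, 0.17], "rot": [0, 0, 0.1506]},
  ],
)

```text
t: 14.78
tool_pos: [0.6801, -0.1167, 0.1807]
orientation: [-3.139, 0.0, 0.475]
wrist_force: [0.1, 1.3, 0.4]
width: 0.024
```

```bash
python3 - <<'E'
from h import *
s=shot('wrist','w8.png');shot('scene','s8.png')
o=r.get_obs(); print({k:o[k] for k in('t','tool_pos','orientation','wrist_force','width')})
E
```

```text
{'t': 14.875, 'tool_pos': array([ 0.68036167, -0.11586015,  0.18106923]), 'orientation': array([-3.13979676e+00, -3.51085482e-04,  4.76322224e-01]), 'wrist_force': array([ 0.1403729 , -0.32420224,  0.50079781]), 'width': 0.02408748631357947}
```

View pics/w8.png

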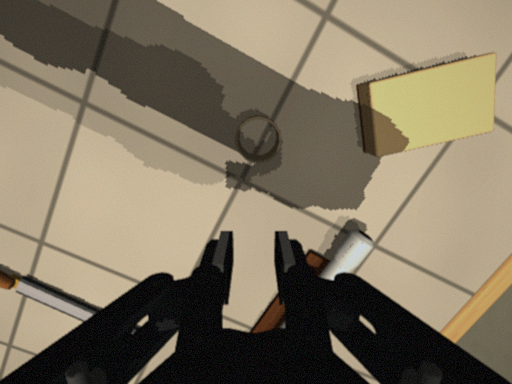

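View pics/s8.png

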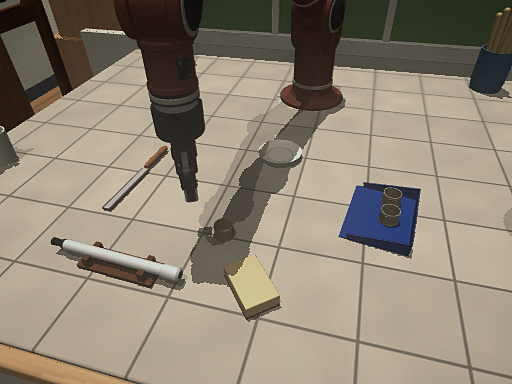

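```bash
python3 - <<'E'
from h import *
p=pix2w('w8.png',258.5,136,.028); print(p, p[:2]-[.6802,-.1168])
print(pix2w('w8.png',360,235,.015))
d=p[:2]-[.6802,-.1168]; c,s=np.cos(.473),np.sin(.473); print('lateral',d@[c,s],'ahead',d@[-s,c])
E
```

```text
[ 0.65688005 -0.06663875  0.028     ] [-0.02331995  0.05016125]
[ 0.78790386 -0.10622271  0.015     ]
lateral 0.002091852468423574 ahead 0.055277437561801104
```

Request:
servo_tool(
  motion=[
    {"fingers": -0.435, "slide": [0.002, 0.001, -0.06], "rot": [0, 0, 0]},
    {"fingers": -0.435, "slide": [0.002, 0.001, -0.12], "rot": [0, 0, 0]},
    {"fingers": -0.435, "slide": [0.002, 0.001, -0.16], "rot": [0, 0, 0]},
    {"fingers": -0.435, "slide": [0.002, 0.001, -0.17], "rot": [0, 0, 0]},
    {"fingers": -0.435, "slide": [0.002, 0.001, -0.17], "rot": [0, 0, 0]},
    {"fingers": -0.435, "slide": [-0.003, 0.011, -0.17], "rot": [0, 0, 0]},
    {"fingers": -0.435, "slide": [-0.008, 0.021, -0.17], "rot": [0, 0, 0]},
    {"fingers": -0.435, "slide": [-0.013, 0.031, -0.17], "rot": [0, 0, 0]},
    {"fingers": -0.435, "slide": [-0.018, 0.04, -0.17], "rot": [0, 0, 0]},
    {"fingers": -0.435, "slide": [-0.023, 0.05, -0.17], "rot": [0, 0, 0]},
    {"fingers": -0.435, "slide": [-0.029, 0.061, -0.17], "rot": [0, 0, 0]},
    {"fingers": -0.435, "slide": [-0.034, 0.07, -0.17], "rot": [0, 0, 0]},
  ],
)

```text
t: 16.38
tool_pos: [0.6603, -0.0762, 0.079]
orientation: [3.141, -0.0, 0.473]
wrist_force: [0.7, -1.3, 0.7]
width: 0.0241
```

```bash
python3 - <<'E'
from h import *
s=shot('wrist','w9.png')
o=r.get_obs(); print({k:o[k] for k in('t','tool_pos','orientation','wrist_force','width')})
E
```

```text
{'t': 16.425, 'tool_pos': array([ 0.65981191, -0.07499456,  0.07899427]), 'orientation': array([-3.14056284e+00,  2.16683107e-04,  4.74335371e-01]), 'wrist_force': array([-0.78414851,  0.35330222,  0.20791451]), 'width': 0.024075927345952396}
```

View pics/w9.png

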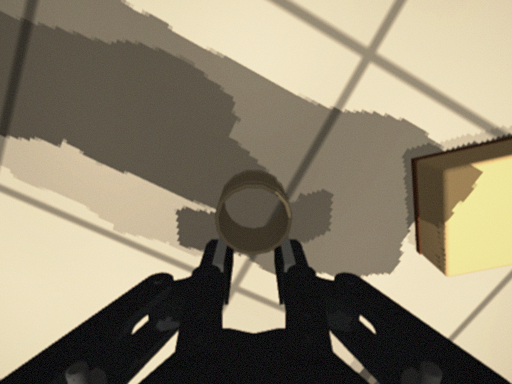

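Request:
servo_tool(
  motion=[
    {"fingers": -0.435, "slide": [-0.007, 0.013, 0], "rot": [0, 0, 0]},
    {"fingers": -0.435, "slide": [-0.017, 0.033, 0], "rot": [0, 0, 0]},
    {"fingers": -0.435, "slide": [-0.03, 0.057, 0], "rot": [0, 0, 0]},
    {"fingers": -0.435, "slide": [-0.043, 0.082, 0], "rot": [0, 0, 0]},
    {"fingers": -0.435, "slide": [-0.056, 0.107, 0], "rot": [0, 0, 0]},
    {"fingers": -0.435, "slide": [-0.069, 0.132, 0], "rot": [0, 0, 0]},
    {"fingers": -0.435, "slide": [-0.082, 0.157, 0], "rot": [0, 0, 0]},
    {"fingers": -0.435, "slide": [-0.095, 0.182, 0], "rot": [0, 0, 0]},
    {"fingers": -0.435, "slide": [-0.108, 0.207, 0], "rot": [0, 0, 0]},
    {"fingers": -0.435, "slide": [-0.118, 0.226, 0], "rot": [0, 0, 0]},
    {"fingers": -0.435, "slide": [-0.124, 0.238, 0], "rot": [0, 0, 0]},
    {"fingers": -0.435, "slide": [-0.127, 0.243, 0], "rot": [0, 0, 0]},
  ],
)

```text
t: 17.92
tool_pos: [0.584, 0.0698, 0.0789]
orientation: [3.142, 0.0, 0.473]
wrist_force: [0.0, -1.1, -0.2]
width: 0.0243
```

```bash
python3 - <<'E'
from h import *
s=shot('wrist','w10.png')
o=r.get_obs(); print({k:o[k] for k in('t','tool_pos','orientation','wrist_force','width')})
E
```

```text
{'t': 17.975, 'tool_pos': array([0.58391774, 0.06991197, 0.0788937 ]), 'orientation': array([-3.14132623e+00,  4.54471279e-05,  4.73594824e-01]), 'wrist_force': array([-0.64396619,  0.08281233,  0.69732841]), 'width': 0.02419265679321141}
```

View pics/w10.png

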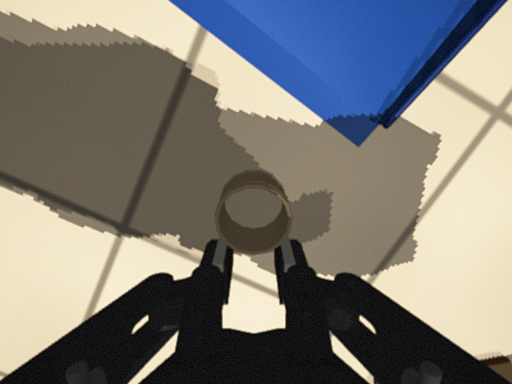

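Request:
servo_tool(
  motion=[
    {"fingers": -0.435, "slide": [0.003, -0.006, 0], "rot": [0, 0, 0]},
    {"fingers": -0.435, "slide": [-0.004, -0.009, 0], "rot": [0, 0, -0.048]},
    {"fingers": -0.435, "slide": [-0.011, -0.011, 0], "rot": [0, 0, -0.097]},
    {"fingers": -0.435, "slide": [-0.019, -0.0105, 0], "rot": [0, 0, -0.145]},
    {"fingers": -0.435, "slide": [-0.026, -0.01, 0], "rot": [0, 0, -0.193]},
    {"fingers": -0.435, "slide": [-0.026, -0.01, 0], "rot": [0, 0, -0.193]},
  ],
)

```text
t: 18.73
tool_pos: [0.5686, 0.0627, 0.0789]
orientation: [3.141, 0.0, -0.132]
wrist_force: [0.4, 0.0, -0.8]
width: 0.0241
```

```bash
python3 - <<'E'
from h import *
s=shot('wrist','w11.png')
o=r.get_obs(); print({k:o[k] for k in('t','tool_pos','orientation','wrist_force','width')})
E
```

```text
{'t': 18.775, 'tool_pos': array([0.56884567, 0.06275571, 0.07888357]), 'orientation': array([ 3.14117604e+00, -2.79368390e-04, -1.31420996e-01]), 'wrist_force': array([-0.30401257,  0.11961239, -0.1982618 ]), 'width': 0.023918144229349278}
```

View pics/w11.png

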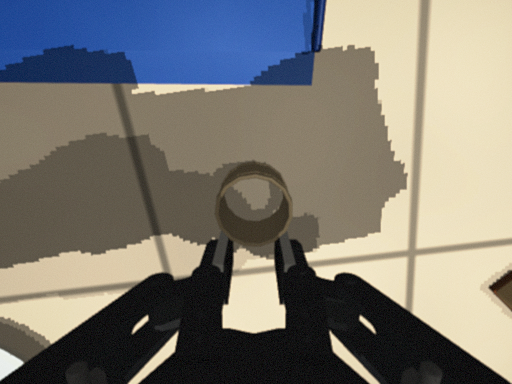

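```bash
python3 - <<'E'
from h import *
p=pix2w('w11.png',312,84,0);f=pix2w('w11.png',254,209,.028);w=pix2w('w11.png',318,51,.012)
s=np.array([.991,-.134]);n=np.array([.134,.991])
print(p,f,w,'corner lat-f',(p-f)[:2]@s,(p-f)[:2]@n,(w-f)[:2]@s)
E
```

```text
[0.60762941 0.1462956  0.        ] [0.5708976  0.09352964 0.028     ] [0.60870437 0.15940797 0.012     ] corner lat-f 0.029330587220912394 0.057213131690103135 0.02863881405516809
```

Request:
servo_tool(
  motion=[
    {"fingers": -0.435, "slide": [0, 0.01, 0], "rot": [0, 0, 0]},
    {"fingers": -0.435, "slide": [-0.001, 0.026, 0], "rot": [0, 0, 0]},
    {"fingers": -0.435, "slide": [-0.001, 0.045, 0], "rot": [0, 0, 0]},
    {"fingers": -0.435, "slide": [-0.002, 0.065, 0], "rot": [0, 0, 0]},
    {"fingers": -0.435, "slide": [-0.002, 0.085, 0], "rot": [0, 0, 0]},
    {"fingers": -0.435, "slide": [0.001, 0.107, 0], "rot": [0, 0, 0]},
    {"fingers": -0.435, "slide": [0.004, 0.129, 0], "rot": [0, 0, 0]},
    {"fingers": -0.435, "slide": [0.006, 0.145, 0], "rot": [0, 0, 0]},
    {"fingers": -0.435, "slide": [0.007, 0.155, 0], "rot": [0, 0, 0]},
  ],
)

```text
t: 19.9
tool_pos: [0.573, 0.1569, 0.079]
orientation: [-3.142, -0.0, -0.133]
wrist_force: [-0.9, -1.7, 2.7]
width: 0.0242
```

```bash
python3 - <<'E'
from h import *
s=shot('wrist','w12.png')
o=r.get_obs(); print({k:o[k] for k in('t','tool_pos','orientation','wrist_force','width')})
E
```

```text
{'t': 19.95, 'tool_pos': array([0.57298855, 0.15783524, 0.07903671]), 'orientation': array([-3.14051263e+00, -5.34558916e-04, -1.32033833e-01]), 'wrist_force': array([-0.50864807, -0.18717602,  1.82928648]), 'width': 0.023991021109832037}
```

View pics/w12.png

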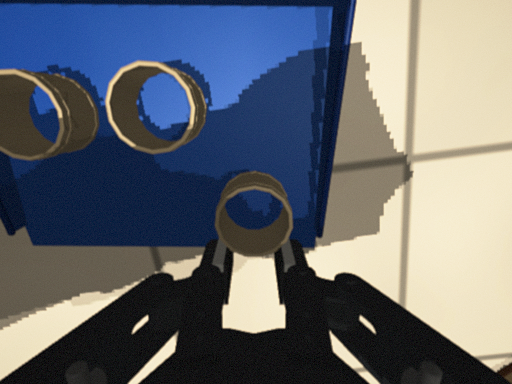

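Request:
servo_tool(
  motion=[
    {"fingers": -0.435, "slide": [0.002, 0.014, 0], "rot": [0, 0, 0]},
    {"fingers": -0.435, "slide": [0.004, 0.03, 0], "rot": [0, 0, 0]},
    {"fingers": -0.435, "slide": [0.006, 0.046, 0], "rot": [0, 0, 0]},
    {"fingers": -0.435, "slide": [0.008, 0.06, 0], "rot": [0, 0, 0]},
    {"fingers": -0.435, "slide": [0.01, 0.07, 0], "rot": [0, 0, 0]},
    {"fingers": -0.435, "slide": [0.01, 0.074, 0], "rot": [0, 0, 0]},
    {"fingers": -0.435, "slide": [0.008, 0.06, 0], "rot": [0, 0, 0]},
    {"fingers": -0.435, "slide": [0.004, 0.02, 0], "rot": [0, 0, 0]},
    {"fingers": -0.435, "slide": [-0.003, -0.05, 0.02], "rot": [0, 0, 0]},
    {"fingers": -0.435, "slide": [-0.003, -0.12, 0.1], "rot": [0, 0, 0]},
    {"fingers": -0.435, "slide": [-0.003, -0.2, 0.18], "rot": [0, 0, 0]},
    {"fingers": -0.435, "slide": [-0.003, -0.28, 0.26], "rot": [0, 0, 0]},
  ],
)

```text
t: 21.45
tool_pos: [0.5704, -0.0057, 0.2277]
orientation: [3.141, 0.0, -0.135]
wrist_force: [1.1, -0.5, 0.7]
width: 0.024
```

Request:
servo_tool(
  motion=[
    {"fingers": -0.435, "slide": [0, -0.09, 0.06], "rot": [0, 0, 0]},
    {"fingers": -0.435, "slide": [0, -0.18, 0.09], "rot": [0, 0, 0]},
    {"fingers": -0.435, "slide": [0, -0.27, 0.1], "rot": [0, 0, 0]},
    {"fingers": -0.435, "slide": [0, -0.34, 0.1], "rot": [0, 0, 0]},
    {"fingers": -0.435, "slide": [0, -0.34, 0.1], "rot": [0, 0, 0]},
    {"fingers": -0.435, "slide": [0, -0.34, 0.1], "rot": [0, 0, 0]},
  ],
)

```text
t: 22.2
tool_pos: [0.5704, -0.2069, 0.286]
orientation: [-3.14, 0.001, -0.134]
wrist_force: [-0.4, 0.1, -0.1]
width: 0.024
```

```bash
python3 - <<'E'
from h import *
s=shot('top','t13.png'); s=shot('scene','s13.png')
im=cv2.imread('pics/t13.png'); c=im[135:255,120:300]; cv2.imwrite('pics/t13d.png',cv2.resize(c,None,fx=4.4,fy=4.4,interpolation=cv2.INTER_CUBIC))
o=r.get_obs(); print({k:o[k] for k in('t','tool_pos','wrist_force','width')})
E
```

```text
{'t': 22.3, 'tool_pos': array([ 0.57102241, -0.20539387,  0.28626297]), 'wrist_force': array([-0.28003913, -0.17008139,  0.07756697]), 'width': 0.02380157346777141}
```

View pics/t13d.png

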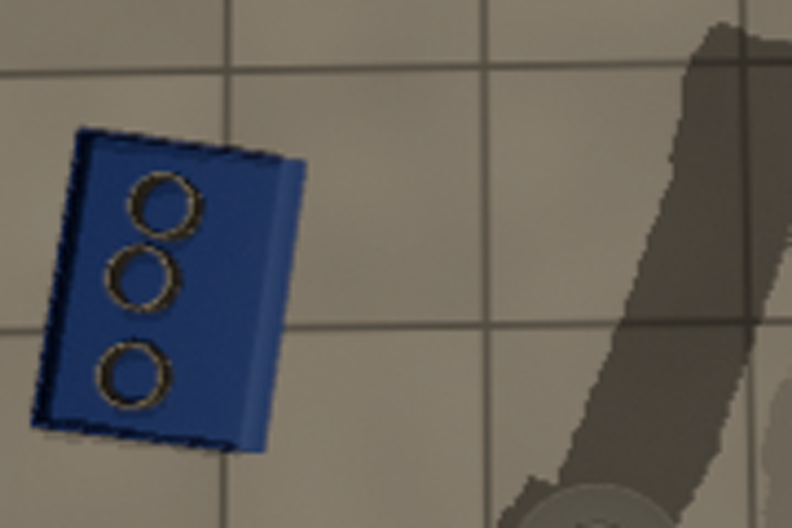

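View pics/s13.png

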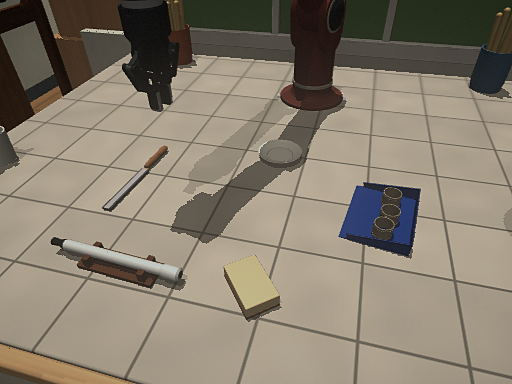

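View pics/t13.png

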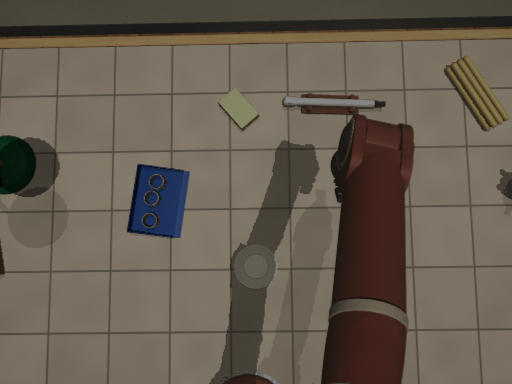

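```bash
python3 - <<'E'
from h import *
a=cv2.imread('pics/s13.png').astype(int);b=cv2.imread('pics/scene0.png').astype(int)
d=abs(a-b).max(2)>50
for n,(x0,y0,x1,y1) in dict(pipe=(45,230,190,290),block=(215,250,285,320),file=(95,140,175,215),scoop=(335,180,425,252)).items(): print(n,d[y0:y1,x0:x1].sum())
print(r.hand_in())
E
```

```text
pipe 57
block 0
file 0
scoop 919
the job is handed in; nothing more can be done
None
```

```bash
python3 - <<'E'
import cv2,numpy as np
a=cv2.imread('pics/s13.png');b=cv2.imread('pics/scene0.png')
d=abs(a.astype(int)-b).max(2)>50
ys,xs=np.where(d[230:290,45:190]);print(np.percentile(xs+45,[0,50,100]),np.percentile(ys+230,[0,50,100]))
print(sum([(abs(cv2.imread('pics/s8.png').astype(int)-cv2.imread('pics/scene0.png')).max(2)>50)[230:290,45:190].sum()]))
A=cv2.resize(np.vstack([b[225:295,40:195],a[225:295,40:195]]),None,fx=4,fy=4);cv2.imwrite('pics/cmp.png',A)
E
```

```text
[171. 181. 189.] [230. 231. 234.]
0
```

View pics/cmp.png

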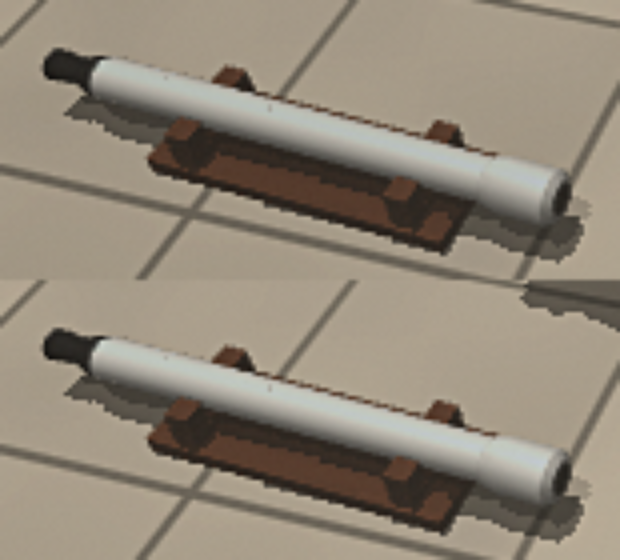

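All three ferrules are standing inside the blue scoop, and I handed the job in at about 22 s (no verdict is reported). I swept them in one at a time, cradled behind two part-open fingertips. None was pinched or lifted, and none was knocked over.

- **Ferrules:** the last top and scene pictures show all three upright on the scoop floor. By my reckoning the centres are 75–80 mm behind the front edge. Each is clear of the walls, and the two nearest the far side stand only a few millimetres apart.
- **Scoop:** it shows the same outline as at the start.
- **File and sanding block:** no pixel changes between the first and last scene pictures.
- **Blowpipe:** the comparison flagged 57 changed pixels near it. A close-up shows these are the arm's shadow on the tiles, and the pipe itself has not moved.
- **Saucer:** I compared this by eye only, because the arm's shadow lay over it. It looks unmoved.
- **Forces:** wrist readings while pushing stayed below about 3 N. One reading of 7.6 N came as the arm braked in free air.
- **Measurement spread:** the cameras disagreed by 2–3 mm on the ferrule positions. I left more clearance than that on every pass.

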